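# Open the folding display stand and put the tall carton in it

## Task

Swing the folding stand's hinged back up past its springy dead point so that it snaps fully open and stays there, then stand the tallest of the three loose cartons upright on the stand's ledge, between the front lip and the back, with a broad face squarely towards the back. Set the carton down gently without dropping it, and leave the other things on the bench where they are.

Things in the scene. Friction and masses are not known exactly. Their poses are not given: they have to be found in the camera images.
- stand: White sheet-metal folding stand fixed to the bench. Origin: on the bench under the ledge's middle; x runs from the front lip to the back, z up. Base plate x -38 to +77, 150 wide (y), 10 mm thick; its top is the ledge. Pocket x -30 to +30 mm, 130 wide, between a front lip (4 thick, 12 above the ledge) and a low rear wall (top 52 above the bench). Side cheeks at y +/-68, x 25 to 75, 70 high.
- back (a joint): Angle of the hinged back (rad). 0: folded, lying level over the ledge and pointing to the front. 1.83: fully open at its stop, up and leaning 15 degrees backwards. The over-centre spring pulls it to 0 below about 0.77 and snaps it to 1.83 above. About 5 N of lift at the pull bar takes it over; about 4 N there would unsettle it when open. Plate 6 thick, 118 wide, reaching 87 mm from the pin.
- back_bar (a point): Middle of the pull bar, the front of a steel wire loop (8 mm thick, 80 wide) on the back's free edge, parallel to the hinge pin and 125 mm from it. Between bar and plate edge the loop is open for 34 mm. Folded, the bar is level, 60 mm above the bench and 53 mm in front of the base plate with nothing below it: it can be lifted from beneath or pinched from above.
- hinge (a point): Middle of the hinge pin of the back: 60 mm above the bench, 34 mm behind the stand's origin (stand +x); the pin runs along the stand's y. A spring strut sits outside the +y cheek.
- carton_tall: Tall slim brown cardboard carton, upright, 40 (x) x 60 (y) x 150 mm (z), the tallest of the three loose cartons, 0.23 to 0.46 kg. Origin: centre of its underside; the broad faces look along +/-x.
- carton_short: Shorter brown cardboard carton, upright, 40 (x) x 60 (y) x 95 mm high; origin: centre of its underside. To be left alone.
- carton_cube: Squat brown cardboard carton, 62 x 62 x 70 mm high; origin: centre of its underside. To be left alone.
- tape_roll: Roll of clear packing tape lying flat, 100 mm across, 48 mm high; origin: centre of its underside. To be left alone.
- can_a: Blue steel can, 80 mm across, 130 mm high, upright; origin: centre of its underside. To be left alone.
- can_b: A second blue steel can, as can_a. To be left alone.
- marker: Black marker pen lying down, 125 mm long, 14 mm thick; origin: under its middle. To be left alone.

How it is judged:
On the way:
1. the back of the stand is snapped open (value of joint back above 1.72 rad), for 0.2 s.
At the end, for the whole second after the job is handed in: Back open (joint back above 1.72 rad). Tall carton at rest, upright within 0.07 rad, its underside 7 to 13 mm above the bench on the ledge, its middle within 13 mm (stand x) and 34 mm (stand y) of the stand's origin, broad faces square to the back within 0.2 rad (value of joint back above 1.72 rad and x of carton_tall in the frame of stand between -0.013 and 0.013 m and y of carton_tall in the frame of stand between -0.034 and 0.034 m and z of carton_tall in the frame of stand between 0.007 and 0.013 m and angle between carton_tall's own z axis and vertical below 0.07 rad and angle between the x axis of carton_tall and the x axis of stand, either way round below 0.2 rad and linear speed of carton_tall below 0.02 m/s); the robot touches nothing.
It fails at once if the tall carton is dropped or thrown (faster than 0.45 m/s with no finger touching it) (linear speed of carton_tall above 0.45 m/s and contact force between carton_tall and the fingers below 0.01 N).
It fails at once if another thing on the bench is moved by more than 30 mm (distance of any of carton_short, carton_cube, tape_roll, can_a, can_b, marker from where it was at the start of the episode above 0.03 m).
It also fails if it takes over 70 s, if anything falls off the work surface, if the arm or the gripper's body presses on something with over 40 N, if the wrist force passes 120 N, or if a joint passes its speed limit or range.

## Robot

A 6-joint arm with a two-finger parallel gripper is mounted at the origin on the work surface. World frame = base frame: x ahead of the robot, y to its left, z up, the work surface at z = 0. Lengths are in m, angles in rad, forces in N, time in s.
With the tool pointing down it reaches from about 0.325 to 0.9 m from the base axis. Payload 6.1 kg.
Tool frame: the origin (TCP) lies midway between the tips of the shut fingers; the grasp point (between the pads) lies 19 mm behind it; x points along the fingers, y is the direction in which the jaws open and shut, and the axes are right-handed (so a half turn about x gives the same grasp; the last joint's range is limited). The gripper opens to 85 mm and grips with 20 to 120 N. Pads are 22 mm wide; open, the fingers measure 114 mm over their backs; the gripper's body (76 mm by 85 mm) begins 54 mm behind the grasp point. The pads swing forward as they close: fully open they stand 13 mm farther back than shut.
Start: joints at [1.084, 0.22, 1.526, -0, 1.395, -0.126], TCP at [0.221, 0.585, 0.231] pointing down, gripper open.
Joint ranges: [-2.98, 2.98], [-0.91, 2.08], [0.09, 2.57], [-1.24, 4.39], [0.2, 2.65], [-2.68, 2.68]. Speed limits (rad/s): [2.57, 2.57, 3.01, 3.14, 3.14, 3.14].

## Interface

Orientations are given as [roll, pitch, yaw] about the fixed x, y, z axes, in that order (R = Rz(yaw) Ry(pitch) Rx(roll)).
In Python, from plant import movep, move_l, set_joints, gripper_to, hold, inverse_kinematics, observe, get_image, get_calibration, Unreachable, job_done gives the robot as it stands. Calls block until the motion is done:
- movep(position, orientation): joint-space move of the TCP to a pose.
- move_l(position, feed=0.15, rotation=None, max_force=None): straight line of the TCP; rotation=None keeps the orientation; feed is the mean speed in m/s. With max_force (N) it stops when the force on the tool has changed by that much, and returns True; else False.
- set_joints(angles): joint-space move.
- gripper_to(opening, f_grip=None): finger opening in m; f_grip is the grip in N (None keeps the last); returns when the fingers have stopped.
- hold(seconds).
- inverse_kinematics(position, orientation): joint angles nearest the present ones, or None.
- observe(): the state.
- get_image(name): name is "side" or "top"; returns (picture, depth): 400x640x3 uint8, red, green, blue; 400x640 float32, m along the optical axis (not along the pixel's ray), 0 where there is no reading.
- get_calibration(name): a dict with "intrinsics" (3x3 intrinsics, pixels), "dist_coeffs" ([k1, k2, p1, p2, k3] as OpenCV has them; the pictures are not rectified), "world_from_camera" (4x4, takes a point from camera to world coordinates). Camera axes: x right, y down, z forward; pixel columns grow to the right and rows downward; lengths in m; the calibration is good to about 2 mm. A picture is of the moment at which its call begins. get_calibration takes no time and is no camera call.
A pose or a line that the arm cannot do raises Unreachable and nothing moves.
- job_done(): hands the job in, once; it reports no verdict.
The state is a dict: "time_s": time; "q": joint angles; "joint_velocities": joint speeds; "joint_torque": joint torques, N m; "eef_pos": TCP position; "tcp_rot": TCP orientation; "ft_force": force on the tool from outside, world axes, zero at the start; "torque": the same for the moment, N m; "opening": finger opening in m.
Only numpy, scipy, OpenCV 4.12 (cv2) and the standard library are available. Lean on these libraries where they do the work, as an engineer would, in place of code of your own. Each camera call takes 0.05 s, during which the arm holds its last target. There are 200 camera calls.

## Working session

There is one attempt and no reset: what is moved stays moved. The work goes in short steps, each a Python script; the robot and the scene stay as the last script left them, time stands still between calls to the robot, and variables do not carry over. Pictures are saved under pics/ and viewed, about 8 in all and at most 12, crops included, and the job is handed in when it is done.

```bash
ls; mkdir -p pics; cat > h.py <<'E'
import numpy as np, cv2
from plant import *
def snap(n):
    im,d=get_image(n); np.savez(f'{n}.npz',im=im,d=d); return im,d
def pts(n,d):
    c=get_calibration(n);K=np.array(c['intrinsics']);T=np.array(c['world_from_camera'])
    v,u=np.mgrid[0:400,0:640]
    p=cv2.undistortPoints(np.stack([u,v],-1).reshape(-1,1,2).astype(float),K,np.array(c['dist_coeffs'])).reshape(400,640,2)
    P=np.dstack([p*d[...,None],d]); W=P@T[:3,:3].T+T[:3,3]; W[d==0]=np.nan
    return W
E
python3 - <<'E'
from h import *
for n in('top','side'):
    im,d=snap(n); cv2.imwrite(f'pics/{n}0.png',im[...,::-1]); print(n,np.round(get_calibration(n)['world_from_camera'],3).tolist(),(d==0).mean())
s=observe();print(s['time_s'],s['tcp_rot'],s['opening'])
E
```

```text
pics
top [[0.017, -0.991, 0.132, 0.339], [-1.0, -0.017, 0.001, -0.018], [0.001, -0.132, -0.991, 1.268], [0.0, 0.0, 0.0, 1.0]] 0.00389453125
side [[0.993, -0.078, 0.094, 0.399], [-0.121, -0.719, 0.685, -0.84], [0.014, -0.691, -0.723, 0.924], [0.0, 0.0, 0.0, 1.0]] 0.00413671875
0.1 [-1.69735623  1.56900055 -2.05820745] 0.08559408565734954
```

View pics/top0.png

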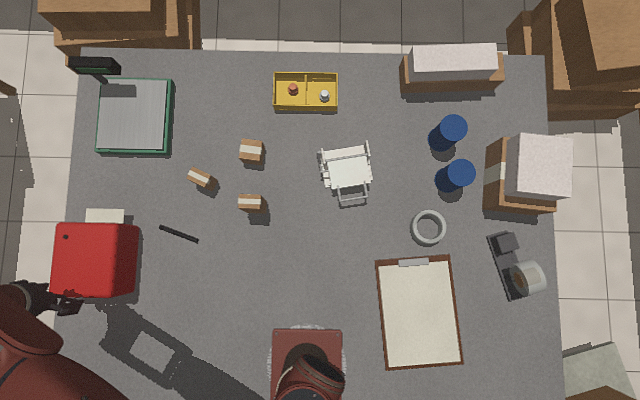

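View pics/side0.png

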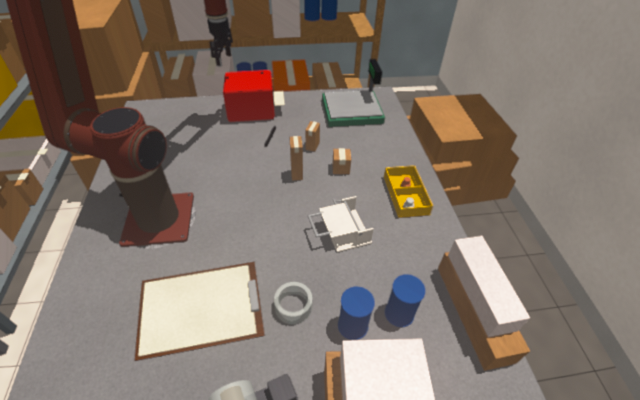

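The top view shows the stand at about (348,172) with its pull bar at (352,203), towards the robot. The cartons are at (249,202), (200,178) and (251,150). In the side view the tall one is at (297,158), which matches the top view's (249,202). Next I measure them.

```bash
cat > m.py <<'E'
from h import *
def rect(W,box,zlo,zhi,msk=None):
    u0,u1,v0,v1=box; m=np.zeros((400,640),bool); m[v0:v1,u0:u1]=1
    z=np.nan_to_num(W[...,2]); m&=(z>zlo)&(z<zhi)
    if msk is not None:m&=msk
    P=W[m]; r=cv2.minAreaRect((P[:,:2]*1000).astype(np.float32)); return P,r
E
python3 - <<'E'
from m import *
f=np.load('top.npz');W=pts('top',f['d'])
for nm,b in dict(A=(225,275,185,220),B=(180,220,160,195),C=(230,275,130,170)).items():
    z=W[b[2]:b[3],b[0]:b[1],2]; zt=np.nanpercentile(z,99)
    P,r=rect(W,b,zt-.012,zt+.02); print(nm,round(zt,3),len(P),r,P.mean(0).round(4))
P,r=rect(W,(310,385,130,212),.03,.2); print('stand',r,P[:,2].max())
P,r=rect(W,(310,385,130,195),.052,.066); print('plate',r,len(P))
P,r=rect(W,(325,385,192,212),.04,.1); print('bar',r,len(P),P.mean(0))
im=f['im'][120:220,300:400,::-1]; cv2.imwrite('pics/c1.png',cv2.resize(im,None,fx=6,fy=6,interpolation=cv2.INTER_CUBIC))
z=W[120:220,300:400,2]; 
print((z[20:90:3,12:80:3]*1000).round().astype(int))
g=np.load('side.npz');V=pts('side',g['d'])
P,r=rect(V,(285,310,130,185),.135,.17);print('tall side',r,len(P),P.mean(0))
E
```

```text
A 0.154 341 ((464.0771484375, 164.19203186035156), (39.28436279296875, 62.39731979370117), 0.24610283970832825) [0.464  0.1635 0.1497]
B 0.098 297 ((539.8109130859375, 322.7455749511719), (61.72750473022461, 40.04413604736328), 64.70577239990234) [0.539  0.3222 0.0947]
C 0.074 456 ((628.8732299804688, 178.77352905273438), (65.63392639160156, 63.26078414916992), 83.35295104980469) [0.628  0.1785 0.0697]
stand ((566.5519409179688, -108.68528747558594), (171.0128936767578, 156.9088592529297), 9.260092735290527) 0.07597039708351017
plate ((573.3125610351562, -104.15354919433594), (150.4278106689453, 153.03854370117188), 2.217331647872925) 1234
bar ((492.12860107421875, -129.01095581054688), (27.262481689453125, 88.95529174804688), 0.8738226294517517) 107 [ 0.49032376 -0.12546832  0.06264119]
[[ 2  3  0 -5  1 -3  2  2  1 -2  2 -5  1 -3 -2  3  1 -1  1  1 -5 -5 -1]
 [-1  1 -1 -2 -3 -2 -1 -2  3  3 -4  0 -3 -3 -2 -1 -2 -3 67  1  3 -1 -2]
 [ 1 -3 -1 -2  0 -2 -2 -2  2 -4 -3  3  3  1 10 12  9 10 59  1 -1  1 -3]
 [ 2  2  1 65 -3  0 -4  1  7  9 12 11  9 11 10  9  9  7 44 71 -2 -2 -1]
 [-1  2 40 42
[... 874 characters left out ...]
63 64 69  2 -2 -2  1 -2  4  2  1 60  0  0 -5  0]
 [ 2  0 -1  2  2 -6 -1 -1  0 65  0 -2  1 -1  1  4  1  2 60 -1  0  1 -2]
 [-1  1  1  3  2 -2 -1 -1  4 63 -2 -3 -1  1  0 -2  1 -2 61  0 -1 -2 -1]
 [-3 -4  5 -4 -8  4 -2 -4  1 64  0  0 -1  1 64 65 60 64 63 -3 -3  0 -3]
 [ 3  6 -1  3 -2  5  1  2  0 60 65 64 57 -2 -2 -1  0 -1  0  1 -1 -3  0]
 [ 5 -1  0 -1 -1  0  1 -1 -2  0  2  0  2 -1 -3  0 -1 -4 -3  0 -2  0 -2]
 [-3 -2  3 -2 -2  5 -2  2  2  4 -1 -2  7 -2 -4 -2  0 -3 -2 -2  2 -1  7]
 [-2  0 -1  6 -2  0 -3  1  4 -4  3 -5  2  0 -6 -3  0 -4  0 -3 -1  2  0]]
tall side ((463.4191589355469, 162.0442352294922), (66.7218246459961, 40.1043815612793), 85.27877807617188) 181 [0.4619277  0.15525151 0.14906284]
```

View pics/c1.png

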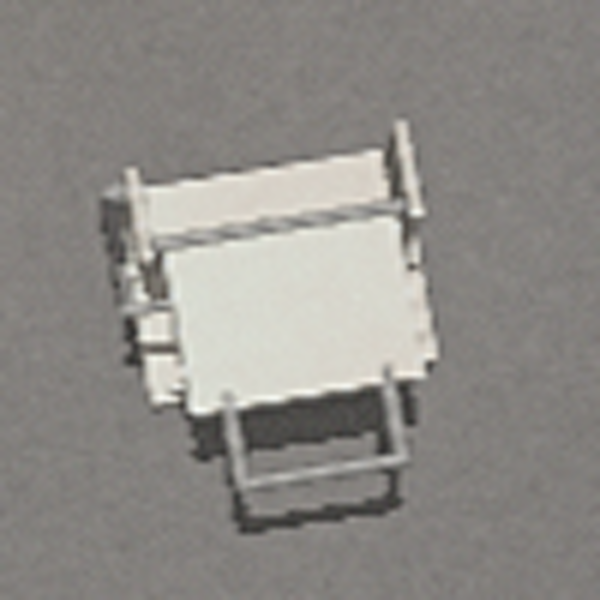

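The crop shows the folded back with its bar ends at crop (243,485) and (405,460). The front plate corners are at (190,414) and (430,375), and the rear ones at (165,255) and (390,215). The strut is on the left, at world +y. I'll cast these points and check IK for the hook move.

```bash
cat >> m.py <<'E'
from scipy.spatial.transform import Rotation as Ro
def cast(n,uv,z):
    c=get_calibration(n);T=np.array(c['world_from_camera'])
    p=cv2.undistortPoints(np.array(uv,float).reshape(-1,1,2),np.array(c['intrinsics']),np.array(c['dist_coeffs'])).reshape(-1,2)
    r=np.c_[p,np.ones(len(p))]@T[:3,:3].T; return T[:3,3]+r*((z-T[2,3])/r[:,2])[:,None]
def ori(yaw,down):  # tool x points along yaw heading, 'down' rad below horizontal; jaws horizontal
    return Ro.from_euler('ZY',[yaw,down]).as_euler('xyz')
E
python3 - <<'E'
from m import *
cr=lambda a:np.array(a)/6.+[300,120]-.42
bar=cast('top',cr([(243,485),(405,460)]),.063)[:,:2]
pl=cast('top',cr([(190,414),(430,375),(165,255),(390,215)]),.063)[:,:2]
yb=lambda a,b:np.arctan2(-(a-b)[0],(a-b)[1])
print('yaw bar',yb(*bar),'front',yb(pl[0],pl[1]),'rear',yb(pl[2],pl[3]))
W=pts('top',np.load('top.npz')['d'])
P,r=rect(W,(318,380,150,192),.052,.068)
print('widths',np.linalg.norm(pl[0]-pl[1]),np.linalg.norm(bar[0]-bar[1]))
yaw=np.mean([yb(*bar),yb(pl[0],pl[1]),yb(pl[2],pl[3])]);ex=np.array([np.cos(yaw),np.sin(yaw)]);ey=np.array([-ex[1],ex[0]])
b=bar.mean(0);f=pl[:2].mean(0);print('bar',b,'O from bar',b+.091*ex,'O from front edge',f+.053*ex)
# base plate front corner region: ledge points z .004-.018
q=W[130:200,310:385].reshape(-1,3);q=q[(q[:,2]>.052)&(q[:,2]<.08)];l=(q[:,:2]-b)
print('y extents',np.percentile(l@ey,[1,99]),'x ext',np.percentile(l@ex,[1,99]))
for dn in(.5,.65,.8):
  for p in([b[0],b[1],.03],[b[0]+.06,b[1],.15]):print(dn,inverse_kinematics(p,ori(yaw,dn)))
E
```

```text
yaw bar 0.17151757275915056 front 0.18011970667694063 rear 0.19645296115141397
widths 0.12023988484431745 0.0807111574114356
bar [ 0.4869394  -0.13043022] O from bar [ 0.57642491 -0.11389715] O from front edge [ 0.57772323 -0.11372654]
y extents [-0.06932343  0.07829678] x ext [-0.00079156  0.15462828]
0.5 [-1.04053202  0.21612303  2.51459112  1.67050822  0.97772054  2.04077821]
0.5 [-0.86750146 -0.15049671  2.46119591  1.49244781  0.86897054  2.56619035]
0.65 [-0.94672549  0.06367256  2.50954652  1.51646871  0.80503524  2.31195059]
0.65 None
0.8 [-0.84537078 -0.02856284  2.47126215  1.26849097  0.67504269  2.64997414]
0.8 None
```

```bash
cat > a.py <<'E'
from m import *
yaw=.18;ex=np.array([np.cos(yaw),np.sin(yaw),0]);b=np.array([.4877,-.1303,0]);Z=np.array([0,0,1.])
p=observe()['eef_pos']
cands=[(inverse_kinematics(list(b+[0,0,.3]),ori(yaw+s*np.pi/2,np.pi/2)),s) for s in(1,-1)]
cands=[(abs(q[5]),s,q) for q,s in cands if q is not None];print(cands)
s=min(cands)[1];o=ori(yaw+s*np.pi/2,np.pi/2)
move_l([p[0],p[1],.31],.2)
movep(list(b+[0,0,.3]),o);gripper_to(.030,25)
move_l(list(b+[0,0,.10]),.2)
f0=observe()['ft_force'];print('stop',move_l(list(b+[0,0,.041]),.05,max_force=6))
e=observe();print(e['eef_pos'],e['ft_force']-np.array(f0),e['time_s'],s)
im,d=snap('side');cv2.imwrite('pics/s1.png',cv2.resize(im[160:270,270:410,::-1],None,fx=5,fy=5))
E
python3 a.py
```

```text
[(np.float64(2.544178734701905), 1, array([-0.41741392, -0.1088913 ,  1.74192173,  0.        ,  1.50856223,
        2.54417873])), (np.float64(0.5974139188878884), -1, array([-0.41741392, -0.1088913 ,  1.74192173,  0.        ,  1.50856223,
       -0.59741392]))]
stop False
[ 0.48806039 -0.13045248  0.04140585] [-0.64998304  0.52269362  0.5410446 ] 6.3917 -1<sys>:0: UserWarning: Gimbal lock detected. Setting third angle to zero since it is not possible to uniquely determine all angles.
```

View pics/s1.png

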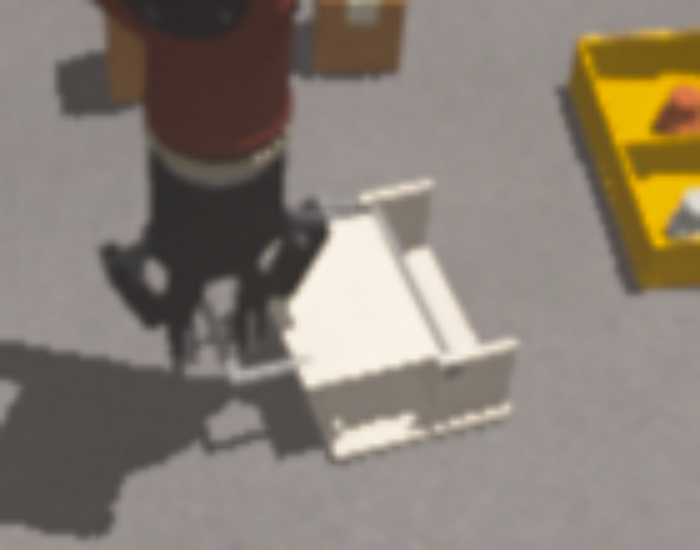

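The picture shows the fingers astride the bar, with its near corner at crop (237,375). The descent met no contact. I'll pinch, null the side force and swing along the arc.

```bash
cat > b.py <<'E'
from m import *
yaw=.18;ex=np.array([np.cos(yaw),np.sin(yaw),0])
F0=np.array(observe()['ft_force'])
gripper_to(0,25);hold(.2)
e=observe();F=np.array(e['ft_force'])-F0;print('closed',e['opening'],F.round(1),'along ex',F@ex)
p=np.array(e['eef_pos'])
if .004<e['opening']<.014:
    for k in range(4):
        fx=F@ex
        if abs(fx)<4:break
        p=p+ex*np.clip(fx/8000,-.002,.002);move_l(list(p),.02);F=np.array(observe()['ft_force'])-F0;print('null',p,F.round(1))
    h=p+.125*ex
    for t in np.arange(.08,1.70,.08):
        tgt=h+.125*(-np.cos(t)*ex+np.sin(t)*np.array([0,0,1]))
        move_l(list(tgt),.12)
        e=observe();F=np.array(e['ft_force'])-F0
        print(round(t,2),(F@ex).round(1),F.round(1),round(e['opening'],4))
        if np.linalg.norm(F)>45:print('high');break
    print(e['time_s'])
    im,d=snap('side');cv2.imwrite('pics/s2.png',cv2.resize(im[130:270,270:410,::-1],None,fx=4,fy=4))
E
python3 b.py
```

```text
closed 0.00675676247548204 [-4.2 -0.4  4.4] along ex -4.227015833493096
null [ 0.48705745 -0.13054544  0.04124686] [1.3 0.5 1.6]
0.08 4.0 [ 4.   0.3 -4.2] 0.0073
0.16 3.6 [ 3.5  0.9 -5.2] 0.0066
0.24 4.2 [ 4.3 -0.3 -4.3] 0.007
0.32 4.2 [ 4.1  0.9 -4.7] 0.0072
0.4 2.5 [ 2.5  0.6 -3.4] 0.0068
0.48 0.5 [ 0.3  1.3 -4. ] 0.0068
0.56 -3.9 [-4.1  0.4 -0.6] 0.0069
0.64 -7.4 [-7.4 -0.7  1.9] 0.0068
0.72 -9.3 [-9.3 -0.4  6.3] 0.0069
0.8 -10.9 [-11.2   0.8   8.6] 0.0068
0.88 -9.2 [-9.8  2.9 11.5] 0.007
0.96 -6.6 [-7.3  3.4 10.7] 0.0069
1.04 -5.2 [-5.8  2.8  9.1] 0.0069
1.12 -1.2 [-1.9  4.2  6.9] 0.0068
1.2 -0.8 [-1.6  4.1  7.2] 0.0068
1.28 0.8 [-0.1  5.2  6.3] 0.0072
1.36 1.4 [0.8 3.7 6.4] 0.0066
1.44 2.7 [2.1 3.3 5.7] 0.0068
1.52 2.7 [2.2 3.3 5.7] 0.0069
1.6 3.4 [2.9 3.1 4.5] 0.0067
1.68 3.9 [3.3 3.7 5.5] 0.0073
12.4583
```

```bash
ls pics
```

```text
c1.png
s1.png
s2.png
side0.png
top0.png
```

```bash
cat > c.py <<'E'
from m import *
gripper_to(.05);hold(.4)
p=np.array(observe()['eef_pos']);move_l(list(p+[0,0,.12]),.15)
# over to carton, high
o=ori(0,np.pi/2)
movep([.464,.1638,.31],o);gripper_to(.085,40)
im,d=snap('side');cv2.imwrite('pics/s3.png',cv2.resize(im[130:270,270:410,::-1],None,fx=4,fy=4))
im,d=snap('top');cv2.imwrite('pics/t3.png',cv2.resize(im[120:220,300:400,::-1],None,fx=6,fy=6,interpolation=cv2.INTER_CUBIC))
W=pts('top',d);yaw=.18;ex=np.array([np.cos(yaw),np.sin(yaw)]);ey=np.array([-ex[1],ex[0]]);O=np.array([.5765,-.1138])
q=W[100:215,300:400].reshape(-1,3);q=q[~np.isnan(q[:,2])];X=(q[:,:2]-O)@ex;Y=(q[:,:2]-O)@ey
m=(abs(Y)<.055)&(q[:,2]>.075)&(X<.14)&(X>-.15);a=np.polyfit(q[m,2],X[m],1);print('back lean deg',np.degrees(np.arctan(a[0])),'x at z=.06',a[1]+.06*a[0],m.sum(),q[m,2].max())
m=(abs(q[:,2]-.01)<.006)&(abs(X)<.05)&(abs(Y)<.08);print('ledge x,y ext',np.percentile(X[m],[2,98]),np.percentile(Y[m],[2,98]))
print(observe()['q'],observe()['time_s'])
E
python3 c.py
```

```text
back lean deg 15.629299048081831 x at z=.06 0.03126586738824997 628 0.18811414344698596
ledge x,y ext [-0.03692873  0.03110157] [-0.07269851  0.07249958]
[ 1.78678246e-01 -1.44620184e-01  1.75595408e+00  3.70930687e-05
  1.53034906e+00 -1.39177014e+00] 16.0833<sys>:0: UserWarning: Gimbal lock detected. Setting third angle to zero since it is not possible to uniquely determine all angles.
```

View pics/t3.png

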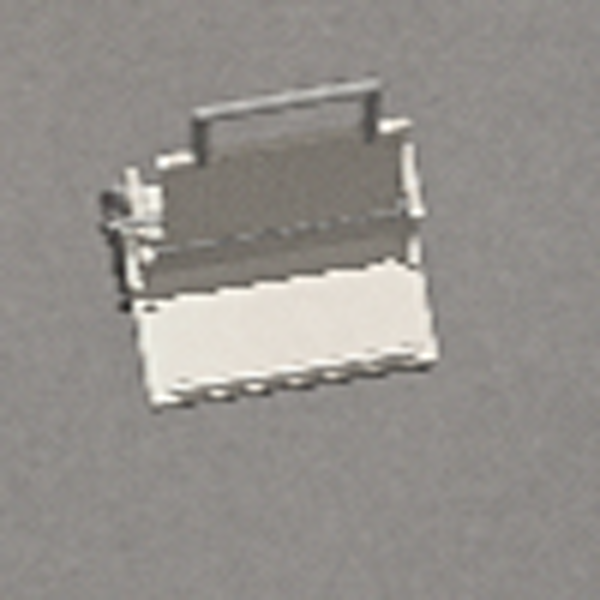

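View pics/s3.png

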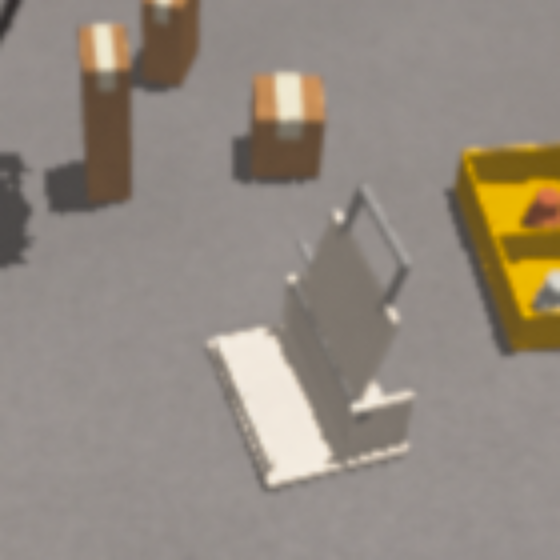

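The back is open: the fitted lean is 15.6° and the face sits at x=31 mm at hinge height, as specified. In the stand frame the ledge edges match O=(0.5765,-0.1138) within 2 mm. The tall carton stands unmoved at side crop (105,110). Now I'll pick it.

```bash
cat > d.py <<'E'
from m import *
F0=np.array(observe()['ft_force'])
print(move_l([.464,.1638,.16],.2),move_l([.464,.1638,.101],.08,max_force=8))
gripper_to(.03,40);e=observe();print('open',e['opening'],(np.array(e['ft_force'])-F0).round(1),e['eef_pos'])
p=np.array(e['eef_pos'])
move_l(list(p+[0,0,.03]),.05);move_l(list(p+[0,0,.2]),.15)
e=observe();print(e['opening'],(np.array(e['ft_force'])-F0).round(1))
yaw=.178;o=ori(yaw,np.pi/2)
movep([.5765,-.1138,p[2]+.2],o);hold(.3)
np.save('pz.npy',p)
im,d=snap('top');W=pts('top',d)
P,r=rect(W,(290,400,90,260),.30,.36)
print('eef',observe()['eef_pos'],observe()['time_s'])
im2,d2=snap('side');cv2.imwrite('pics/s4.png',np.hstack([cv2.resize(im2[60:260,270:430,::-1],None,fx=2.4,fy=2.4),cv2.resize(im[70:230,290:410,::-1],(360,480))]))
E
python3 -W ignore d.py
```

```text
False False
open 0.05980375333101959 [ 0.7 -1.9  3.2] [0.46477673 0.16380138 0.10182809]
0.05927964363124871 [ 0.2 -0.1 -4.3]
eef [ 0.5765569  -0.11296406  0.30206807] 21.7667
```

View pics/s4.png

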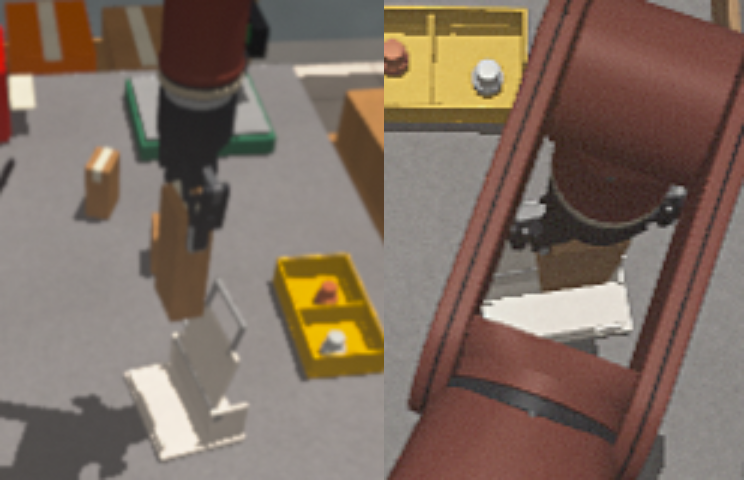

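The carton is held above the stand, in side crop from (165,185) down to (180,318), and the back is still open. I'll lower it to just above the lip and check its place from the side view's depth.

```bash
cat > e.py <<'E'
from m import *
p=np.load('pz.npy');T=np.array([.5765,-.1138])
print(move_l([*T,p[2]+.05],.12,max_force=8));hold(.3)
im,d=snap('side');W=pts('side',d);yaw=.178;ex=np.array([np.cos(yaw),np.sin(yaw)]);ey=np.array([-ex[1],ex[0]])
hsv=cv2.cvtColor(im,cv2.COLOR_RGB2HSV);br=(hsv[...,0]<25)&(hsv[...,1]>70)
X=(W[...,:2]-T)@ex;Y=(W[...,:2]-T)@ey;z=W[...,2]
for lo,hi in((.05,.09),(.09,.13),(.13,.15)):
    m=br&(abs(X)<.05)&(abs(Y)<.06)&(z>lo)&(z<hi)
    f=m&(Y<-.02)
    print(lo,m.sum(),'end face x',np.percentile(X[f],[2,98]).round(4),'y',np.median(Y[f]).round(4)) if f.sum()>10 else print(lo,m.sum(),f.sum())
e=observe();print(e['eef_pos'],e['tcp_rot'],e['opening'],e['time_s'])
cv2.imwrite('pics/s5.png',cv2.resize(im[100:260,280:420,::-1],None,fx=4,fy=4))
E
python3 -W ignore e.py
```

```text
False
0.05 138 end face x [-0.0224  0.016 ] y -0.0291
0.09 174 end face x [-0.0226  0.0165] y -0.0293
0.13 95 end face x [-0.0223  0.0158] y -0.0289
[ 0.57662721 -0.11384366  0.15209577] [-0.54439973  1.57032822 -0.36640558] 0.05976125032199535 23.5667
```

View pics/s5.png

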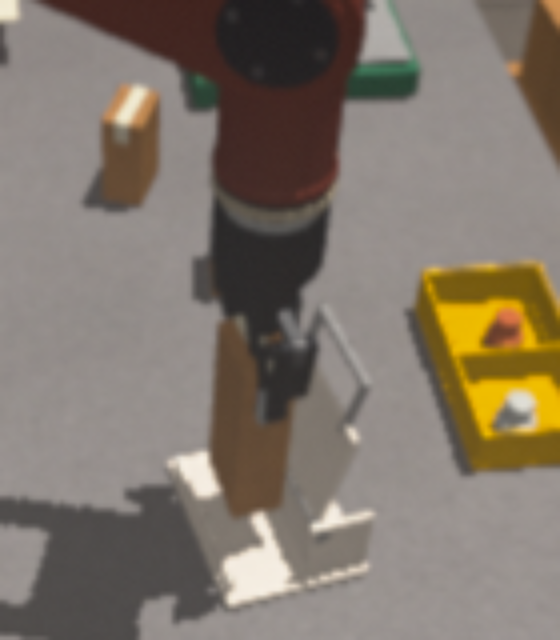

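The carton is vertical and 3 mm towards the lip, and the fingers are clear of the back. I'll shift 3 mm, set it down, release, retreat and check.

```bash
cat > f.py <<'E'
from m import *
p=np.load('pz.npy');yaw=.178;ex=np.array([np.cos(yaw),np.sin(yaw)]);ey=np.array([-ex[1],ex[0]]);O=np.array([.5765,-.1138]);T=O+.003*ex
move_l([*T,p[2]+.022],.05);hold(.2)
hit=move_l([*T,p[2]+.007],.015,max_force=4)
e=observe();print('contact',hit,'z over pick',e['eef_pos'][2]-p[2],np.array(e['ft_force']).round(1))
hold(.2);gripper_to(.085,20);hold(.3)
move_l([*T,.25],.08);move_l([*T,.32],.15);movep([.42,.05,.34],ori(yaw,np.pi/2));hold(.3)
im,d=snap('side');t,dt=snap('top');W=pts('top',dt)
q=W[90:220,300:400].reshape(-1,3);q=q[~np.isnan(q[:,2])];X=(q[:,:2]-O)@ex;Y=(q[:,:2]-O)@ey
m=(q[:,2]>.148)&(abs(X)<.035)&(abs(Y)<.06)
r=cv2.minAreaRect((np.c_[X,Y][m]*1000).astype(np.float32));print('carton top in stand frame mm',r,np.median(q[m,2]),m.sum())
m=(abs(Y)>.035)&(abs(Y)<.055)&(q[:,2]>.075)&(X>.02)&(X<.14);a=np.polyfit(q[m,2],X[m],1);print('lean',np.degrees(np.arctan(a[0])))
m=(X>.05)&(abs(Y)<.05)&(q[:,2]>.15);print('back top z',q[m,2].max())
V=pts('side',d);X=(V[...,:2]-O)@ex;Y=(V[...,:2]-O)@ey;z=V[...,2]
h=cv2.cvtColor(im,cv2.COLOR_RGB2HSV);br=(h[...,0]<25)&(h[...,1]>70)
for lo,hi in((.02,.06),(.06,.1),(.1,.14)):
    f=br&(abs(X)<.04)&(abs(Y)<.06)&(Y<-.02)&(z>lo)&(z<hi);print(lo,np.percentile(X[f],[2,98]).round(4),np.median(Y[f]).round(4))
for nm,b in dict(B=(180,220,160,195),C=(230,275,130,170)).items():
    zz=W[b[2]:b[3],b[0]:b[1],2]; zt=np.nanpercentile(zz,99); P,rr=rect(W,b,zt-.012,zt+.02); print(nm,zt,rr[0])
print(observe()['time_s'])
cv2.imwrite('pics/s6.png',np.hstack([cv2.resize(im[100:260,280:420,::-1],(420,480)),cv2.resize(t[120:220,310:390,::-1],(384,480))])[:, :800])
E
python3 -W ignore f.py
```

```text
contact True z over pick 0.01003806590293399 [ 0.2 -0.5  6.1]
carton top in stand frame mm ((1.9503612518310547, -0.7596092224121094), (60.25657272338867, 40.347511291503906), 89.26045227050781) 0.15950587305500363 327
lean 15.262831674112613
back top z 0.19028853316082328
0.02 [-0.02    0.0181] -0.0296
0.06 [-0.0205  0.0184] -0.0293
0.1 [-0.0201  0.0184] -0.0295
B 0.09914879498696656 (539.2989501953125, 322.72064208984375)
C 0.7127113137290163 (453.2794189453125, 71.40997314453125)
29.95
```

View pics/s6.png

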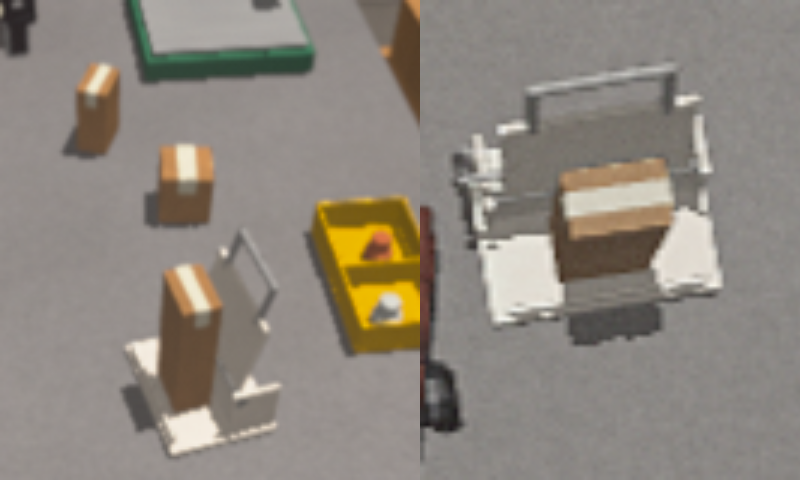

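The carton stands upright on the ledge (side crop about (188,340)), the back is open, and the gripper is clear.

```bash
python3 -c "
from plant import *
job_done()"
```

```text
the job is handed in; nothing more can be done
```

The stand's back is snapped open, the tall carton stands upright on the ledge, and the job is handed in at about 30 s of robot time. No verdict was reported.

**What I did:** I pinched the pull bar from above, followed its arc to about 1.68 rad and let go, so the spring took it to its stop. I then gripped the tall carton across its 60 mm width, moved it over the ledge and lowered it until it touched. Touchdown was 10 mm above the pick height, which matches the ledge.

**Last checks, all within the limits:**

| Check | Measured | Limit |
|---|---|---|
| Back lean | 15.3° (stop is 15°) | joint back above 1.72 rad |
| Carton x in stand frame | about +2 mm (top view), -1 mm (side view) | ±13 mm |
| Carton y in stand frame | about -1 mm | ±34 mm |
| Turn from square | under 1° | 0.2 rad (11°) |
| Carton top height | 159.5 mm (150 mm carton on a 10 mm ledge) | underside 7–13 mm |
| Upright | no tilt seen over three heights | 0.07 rad (4°) |

**Other things on the bench:**
- **Short carton:** it measured within 1 mm of its start.
- **Cube:** the repeat measurement failed because the arm blocked the top view. The last side picture shows it standing, apparently undisturbed.
- **Cans, tape and marker:** I did not re-measure these. The arm did not work near them.

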